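Bring a test tile under the loupe on a click-stop slide gauge

TASK

Lay the loose glaze test tile flat in the lipped seat of the sliding carriage and let go of it. Then take the carriage by its knob and slide it along the rail towards the loupe until the spring ball clicks into the notch; do not run on through the notch. Finish still gripping the knob with the carriage at rest in the notch, so that I can look at the tile, and leave the things standing around undisturbed.

Things in the scene. Friction and masses are not known exactly. Their poses are not given: they have to be found in the camera images.
- tile: Loose glaze test tile, a flat plain grey rectangle with one pale unglazed end, 62 x 45 x 7 mm, about 35 g, the only tile on the table. It lies flat on the table boards in front of the plank. Origin: centre of its underside; x along its 62 mm side, y along its 45 mm side, z up. Either way round will do.
- slide_board: Slide gauge: a fixed wooden board 110 x 340 x 12 mm on the table with a steel rail along its y axis and dark stops at the rail's ends. Origin: on the table, under the middle of the rail; x points away from the robot, y along the rail (roughly world +y, up to 0.1 rad off), z up. The board reaches from x = -35 to +75 mm. The loupe side is always on the +y side of the carriage's start.
- carriage: Aluminium carriage that slides along the rail, parallel to the board's y axis (travel 200 mm, about 0.6 N of friction and slight damping). Plate 60 mm wide (x) and 112 mm long (y from -72 to +40 mm), 8 mm thick. Origin: middle of the tile seat, on the plate's top face, 29 mm above the table. Axes parallel to the board's.
- seat (a point): Centre of the tile seat on the carriage's top face (29 mm above the table), axes as the carriage. The tile lies here, 62 mm side along y, within six outward-flared steel lips about 7 mm high: one across each short end, one at each corner of the long sides. Play 2 mm all round at the floor, 2 mm more at the lips' tops. The middle 44 mm of each long side is open for fingers.
- knob_grip (a point): Point on the axis of the carriage's upright dark steel knob, 56 mm to -y of the seat centre and 23 mm above the plate, where to grip it: round, 18 mm diameter, straight-sided from 12 to 33 mm above the plate, top 36 mm above the plate (65 mm above the table).
- notch (a point): Middle of the notch on the carriage's far edge (36.5 mm to +x and 4 mm below the seat centre): the gap between two steel humps, whose tops are 7.5 mm to either side of it. The ball sits here when the carriage is home.
- stop_block: Dark steel stop block 30 x 36 x 22 mm fixed on the far part of the board, at a varying place along the rail. It carries the spring ball (pointing to -x) and a loupe: a level ring 44 mm across on a bent rod, centred over the rail 36.5 mm to -x of this origin, between 63 and 70 mm above the table. Origin: on the board, beneath the ball's centre; axes as the board's.
- ball_axis (a point): Centre of the 10 mm spring ball at rest. Home: notch at the same place along the rail. The ball meets the first hump 15 mm before home: resistance jumps to about 6 N and falls to nothing 7.5 mm before home; then the ball pulls the carriage forward with up to 6 N, and if the fingers are eased it centres by itself from within 6 mm. The second hump resists likewise past home.
- jar: Bystander: pigment jar with screw cap, 52 mm across, 52 mm high, near the tile. Origin: centre of its underside.
- rubber: Bystander: small block eraser in a card sleeve, 19 x 44 x 12 mm, near the tile. Origin: centre of its underside.
- dropper: Bystander: small squat ceramic water dropper with a short neck, 46 mm across, 38 mm high, between the tile and the gauge. Origin: centre of its underside.

How it is judged:
By the outcome, as a careful person would: the job done as asked, in the order asked, and still so for the second after the job is handed in, while the arm keeps its last pose, push and grip.
It also fails if it takes over 51 s, if anything falls off the work surface, if the arm or the gripper's body presses on something with over 40 N, if the wrist force passes 120 N, or if a joint passes its speed limit or range.

ROBOT

A 6-joint arm with a two-finger parallel gripper is mounted at the origin on a cart in front of the work surface, level with it; the furniture and walls round the work are solid. World frame = base frame: x ahead of the robot, y to its left, z up, the work surface at z = 0. Lengths are in m, angles in degrees, forces in N, time in s.
With the tool pointing down it reaches from about 0.3 to 0.75 m from the base axis. Payload 8.5 kg.
Tool frame: the origin (TCP) lies between the finger pads, 19 mm behind the fingertips; this is the grasp point; z points along the fingers, y is the line along which they close (so a half turn about z gives the same grasp; the last joint's range is limited). The gripper opens to 85 mm and grips with 20 to 120 N. Pads are 22 mm wide; open, the fingers measure 114 mm over their backs; the gripper's body (76 mm by 85 mm) begins 54 mm behind the grasp point. The pads swing forward as they close: fully open they stand 13 mm farther back than shut.
Start: joints at [-81.377, 21.807, 74.336, -0, 83.858, -12.336], TCP at [0.197, -0.514, 0.25] pointing down, gripper open.
Joint ranges: [-178.18, 178.18], [-50.72, 133.34], [12.68, 142.11], [-81.47, 261.47], [9.98, 163.14], [-165.26, 165.26]. Speed limits (degrees/s): [136.94, 136.94, 180, 180, 180, 180].

INTERFACE

Orientations are given as a 3x3 rotation matrix whose columns are the frame's x, y, z axes.
In Python, from rig import monitor, optics, close_job, models gives the robot as it stands.
- The arm moves only by the tool step_arm, never from a script. Its arguments are lists of equal length, an entry for each row: "fingers": the closure, from -1 (fully open) to 1 (shut); "travel": the shift along the tool's x, y, z scaled (see below), a list of three; "twist": the turn about the tool's z scaled (see below). In form: {"fingers": [fingers, ...], "travel": [[tx, ty, tz], ...], "twist": [twist, ...]}. A call has 1 to 10 rows; each row shifts and turns the commanded pose from where the row before left it, along the tool's axes as they then stand; what a row does not reach is not made up. The controller multiplies each number of a shift by 100 mm and each number of a turn by pi rad. A row lasts 1/8 s, in which the tool goes at most 62.5 mm and 10.7 degrees, less where a joint would pass 70% of its speed; a pose out of reach is approached as far as the arm can. A call with a number of a shift or a turn outside -1 to 1 is refused whole. A call with a gripper value outside its range is refused whole. The fingers move at their own pace and stop on an object; "force" is the grip in N (left out, the last holds). Time passes only in rows, so rows that do not move let the fingers close. It gives the time, the measured TCP pose, the force, the opening and the grip force at its end, in the units of the state.
- monitor.observe(): the state, without advancing time (a new reading comes with each control period).
- optics.get_image(name): name is "scene" or "top"; returns (picture, depth): 420x560x3 uint8, blue, green, red; 420x560 float32, m along the optical axis (not along the pixel's ray), 0 where there is no reading.
- optics.get_calibration(name): a dict with "vertical_fov" (degrees; the focal length in pixels is half the picture's height over the tangent of half this angle, whatever the lens; pixels are square), "cx", "cy" (the principal point, pixels), "world_from_camera" (4x4, takes a point from camera to world coordinates). Camera axes: x right, y up, looking along -z (the intrinsics and any distortion apply to the point x, -y, -z); pixel columns grow to the right and rows downward; lengths in m; the calibration is good to about 2 mm. A picture is of the moment at which its call begins. get_calibration takes no time and is no camera call.
- close_job(): hands the job in; it is judged then, once.
Trained networks look in the newest picture that a camera, given by its name, has taken for a name from the list of things; names that differ only in an ending like _2 or _b are one class to them, and where a whole thing is asked for, a point or a joint stands for the part that bears it (a point fixed in the world has none). Each returns a list of dicts, best first, with "confidence" (0 to 1); they miss things now and then, are a little off and sometimes report something else, mostly with a low value. They report only what shows in the picture. A call takes as long as a camera call.
- models.trace(camera, query): "mask" (420x560 bool, what is visible of it) and "point" ([column, row] in pixels, amid what is visible of it).
- models.landmark_of(camera, query): "point" ([column, row] in pixels: a listed point, or the origin of a listed thing).
The state is a dict: "time_s": time; "q": joint angles; "qvel": joint speeds; "joint_efforts": joint torques, N m; "position": TCP position; "tool_rot": TCP orientation; "ft_force": force on the tool from outside, world axes, zero at the start; "wrist_torque": the same for the moment, N m; "grip_width": finger opening in m; "gripper_force": force on a finger pad.
Only numpy, scipy, OpenCV 4.12 (cv2) and the standard library are available. Lean on these libraries where they do the work, as an engineer would, in place of code of your own. Each camera call takes 0.05 s, during which the arm holds its last target. There are 200 camera calls.

## Working session

There is one attempt and no reset: what is moved stays moved. The work goes in short steps, Python scripts to look and compute and a tool call to move; the robot and the scene stay as the last step left them, time stands still between calls to the robot, and variables do not carry over. Pictures are saved under pics/ and viewed, at most 10 in all, crops included, and the job is handed in when it is done.

Besides the shell and the picture viewer there is one more tool, called as a command line: name --pt "numbers of a row" for each row, then --argument value for the rest. step_arm: Moves the arm, as the interface text tells. Its arguments: {"type":"object","properties":{"fingers":{"type":"array","items":{"type":"number"}},"travel":{"type":"array","items":{"type":"array","items":{"type":"number"}}},"twist":{"type":"array","items":{"type":"number"}},"force":{"type":"number"}},"required":["fingers","travel","twist"]}

```bash
ls; mkdir -p pics; cat > h.py <<'E'
import numpy as np, cv2
from rig import monitor, optics, close_job, models
def K(n):
    c=optics.get_calibration(n); f=210/np.tan(np.radians(c["vertical_fov"])/2)
    return c,f,np.array(c["world_from_camera"])
def unproj(n,p,depth):
    c,f,T=K(n); d=depth
    return (T@[ (p[0]-c["cx"])/f*d, -(p[1]-c["cy"])/f*d, -d,1])[:3]
def ray(n,p):
    o=unproj(n,p,0); v=unproj(n,p,1)-o; return o,v
def atz(n,p,z):
    o,v=ray(n,p); return o+v*(z-o[2])/v[2]
def tri(a,b):
    A=[];B=[]
    for o,v in (a,b):
        v=v/np.linalg.norm(v); P=np.eye(3)-np.outer(v,v); A.append(P);B.append(P@o)
    x=np.linalg.lstsq(np.vstack(A),np.hstack(B),rcond=None)[0]
    return x,max(np.linalg.norm(A[i]@x-B[i]) for i in (0,1))
np.set_printoptions(precision=4,suppress=True)
E
python3 - <<'E'
from h import *
s=monitor.observe(); print(s)
for n in("scene","top"):
    c=optics.get_calibration(n); print(n,c)
    im,d=optics.get_image(n); cv2.imwrite(f"pics/{n}0.png",im); np.save(f"{n}0.npy",d)
for q in["tile","slide_board","carriage","seat","knob_grip","notch","stop_block","ball_axis","jar","rubber","dropper"]:
    for n in("scene","top"):
        r=models.landmark_of(n,q)
        print(q,n,[(np.round(x["point"],1).tolist(),round(x["confidence"],2)) for x in r[:2]])
E
```

```text
pics
{'time_s': 0.0, 'q': array([-81.3768,  21.8403,  74.3839,  -0.0006,  83.8582, -12.3343]), 'qvel': array([-0.0458, -0.0201, -0.026 , -0.0486,  0.0101, -0.0202]), 'joint_efforts': array([  0.0008, -44.8462, -23.1279,  -0.0001,   0.0049,  -0.    ]), 'position': array([ 0.1967, -0.5133,  0.2494]), 'tool_rot': array([[ 0.9338,  0.3577, -0.0002],
       [ 0.3577, -0.9338,  0.0014],
       [ 0.0003, -0.0014, -1.    ]]), 'ft_force': array([-1.0876, -0.116 ,  0.4673]), 'wrist_torque': array([ 0.0085,  0.0586, -0.0131]), 'gripper_force': 0.0, 'grip_width': 0.08530455261730945}
scene {'vertical_fov': 49.39154052190455, 'cx': 278.4334801874171, 'cy': 219.44308149958587, 'world_from_camera': array([[-0.579 ,  0.3869, -0.7177, -0.4123],
       [-0.8152, -0.2942,  0.499 ,  0.6132],
       [-0.0181,  0.8739,  0.4857,  0.6823],
       [ 0.    ,  0.    ,  0.    ,  1.    ]])}
top {'vertical_fov': 43.583703407461584, 'cx': 283.6616275945291, 'cy': 209.21564878885493, 'world_from_camera': array([[-0.0106,  0.9851, -0.1715,  0.2474],
       [-0.9997, -0.0139, -0.0183, -0.0282],
       [-0.0204,  0.17
[... 252 characters left out ...]
.6], 0.86)]
carriage top [([407.8, 206.2], 0.71)]
seat scene [([353.9, 206.0], 0.73)]
seat top [([407.2, 209.0], 0.83)]
knob_grip scene [([248.7, 264.8], 0.62), ([375.1, 191.2], 0.58)]
knob_grip top [([436.0, 202.7], 0.62)]
notch scene [([353.7, 203.5], 0.53)]
notch top [([406.1, 189.3], 0.78)]
stop_block scene [([317.9, 220.3], 0.49)]
stop_block top [([350.6, 197.4], 0.73)]
ball_axis scene [([319.5, 214.7], 0.58)]
ball_axis top [([348.8, 194.3], 0.6)]
jar scene [([168.9, 288.2], 0.77), ([269.0, 245.2], 0.48)]
jar top [([405.1, 192.6], 0.67), ([435.5, 204.7], 0.43)]
rubber scene []
rubber top [([237.4, 225.3], 0.45)]
dropper scene [([267.2, 242.3], 0.69)]
dropper top [([280.1, 199.3], 0.55)]
```

View pics/scene0.png

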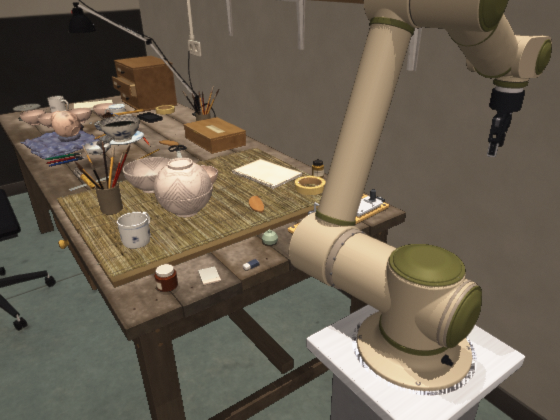

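View pics/top0.png

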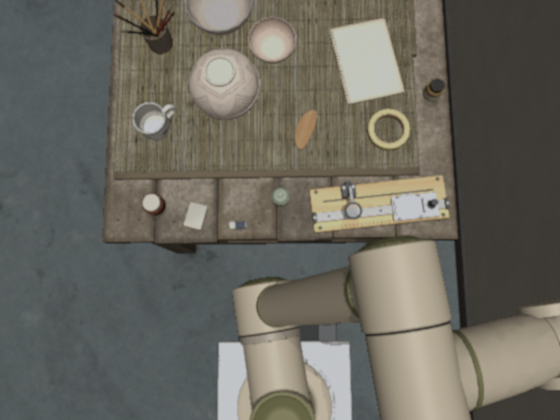

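The scene view shows the tile at (208,277), the jar at (166,278), the rubber at (251,265) and the dropper at (269,237), with the gauge hidden behind the arm. The top view shows the tile at (195,215), the board from (312,230) to (447,180), the carriage at (412,206), the knob at (433,204), the loupe ring at (353,211) and the dropper at (280,197).

```bash
cat > m.py <<'E'
from h import *
def cloud(n,mask,depth):
    v,u=np.nonzero(mask&(depth>0)); return np.array([unproj(n,(a,b),depth[b,a]) for a,b in zip(u,v)])
def rect(n,mask,z):
    cs,_=cv2.findContours(mask.astype(np.uint8),cv2.RETR_EXTERNAL,cv2.CHAIN_APPROX_NONE)
    c=max(cs,key=cv2.contourArea)[:,0]
    w=np.array([atz(n,p,z)[:2] for p in c]).astype(np.float32)
    (cx,cy),(a,b),ang=cv2.minAreaRect(w*1000)
    if b>a: a,b,ang=b,a,ang+90
    return (cx,cy),(a,b),(ang+90)%180-90
E
python3 - <<'E'
from m import *
for n in("scene","top"):
    im,d=optics.get_image(n)
    for q,z in(("tile",.007),("slide_board",.012),("carriage",.029),("jar",.05),("rubber",.012),("dropper",.03),("stop_block",.03)):
        for r in models.trace(n,q)[:2]:
            m=r["mask"]; 
            if m.sum()<5: continue
            c=cloud(n,m,d); 
            print(n,q,round(r["confidence"],2),m.sum(),r["point"],"rect@z",rect(n,m,z),"cloud med",np.median(c,0),"z5-95",np.percentile(c[:,2],[5,95]))
L={}
for q in["tile","dropper","knob_grip","seat","notch","ball_axis"]:
    for n in("scene","top"):
        r=models.landmark_of(n,q)
        if r: L[n]=r[0]["point"]
    print(q,tri(ray("scene",L["scene"]),ray("top",L["top"])), "top at z", atz("top",L["top"],{"tile":0,"dropper":0,"knob_grip":.052,"seat":.029,"notch":.025,"ball_axis":.025}[q]))
im,d=optics.get_image("top")
cv2.imwrite("pics/topcrop.png",cv2.resize(im[165:245,130:460],None,fx=2.4,fy=2.4,interpolation=cv2.INTER_CUBIC))
E
```

```text
scene tile 0.84 303 [207.4, 276.3] rect@z ((456.5700988769531, 224.9907684326172), (71.00318908691406, 46.93095397949219), -13.221580505371094) cloud med [0.4575 0.2242 0.0051] z5-95 [-0.0003  0.0074]
scene slide_board 0.7 640 [368.4, 206.7] rect@z ((471.0924072265625, -369.881103515625), (242.9884033203125, 89.01073455810547), -50.89048767089844) cloud med [ 0.4575 -0.3428  0.0221] z5-95 [0.0031 0.0531]
scene slide_board 0.25 275 [207.4, 272.6] rect@z ((451.0869140625, 227.7263946533203), (66.53472137451172, 44.43977355957031), -13.174560546875) cloud med [0.4585 0.2242 0.0052] z5-95 [0.0024 0.0075]
scene carriage 0.76 376 [368.5, 201.1] rect@z ((470.9390869140625, -355.8636474609375), (191.74143981933594, 68.68833923339844), -49.76344680786133) cloud med [ 0.4672 -0.3485  0.0279] z5-95 [0.0109 0.0594]
scene jar 0.92 533 [168.3, 277.4] rect@z ((456.3330078125, 334.06097412109375), (110.83318328857422, 50.73762512207031), -18.020164489746094) cloud med [0.4734 0.3277 0.035 ] z5-95 [0.0039 0.0515]
scene rubber 0.67 106 [252.0, 262.8] rect@z ((428.66400146484375, 117.45951843261719), (
[... 330 characters left out ...]
7 [193.1, 218.4] rect@z ((462.10540771484375, 221.24676513671875), (65.30064392089844, 47.918582916259766), -17.55150604248047) cloud med [0.4618 0.2216 0.0062] z5-95 [0.001 0.011]Traceback (most recent call last):
  File "<stdin>", line 8, in <module>
  File "m.py", line 3, in cloud
    v,u=np.nonzero(mask&(depth>0)); return np.array([unproj(n,(a,b),depth[b,a]) for a,b in zip(u,v)])
                                                     ~~~~~~^^^^^^^^^^^^^^^^^^^^
  File "h.py", line 7, in unproj
    c,f,T=K(n); d=depth
          ~^^^
  File "h.py", line 4, in K
    c=optics.get_calibration(n); f=210/np.tan(np.radians(c["vertical_fov"])/2)
ValueError: time passes only in moves, steps and waits
```

```bash
sed -i 's/^def K(n):/import functools\n@functools.lru_cache(None)\ndef K(n):/' h.py
python3 - <<'E'
from m import *
print(monitor.observe()["time_s"])
n="top"
im,d=optics.get_image(n)
cv2.imwrite("pics/topcrop.png",cv2.resize(im[165:245,130:460],None,fx=2.4,fy=2.4,interpolation=cv2.INTER_CUBIC))
for q,z in(("slide_board",.012),("carriage",.029),("jar",.05),("rubber",.012),("dropper",.03),("stop_block",.03)):
    for r in models.trace(n,q)[:1]:
            m=r["mask"]
            if m.sum()<5: continue
            c=cloud(n,m,d); 
            print(n,q,round(r["confidence"],2),m.sum(),r["point"],"rect@z",rect(n,m,z),"cloud med",np.median(c,0),"z5-95",np.percentile(c[:,2],[5,95]))
P={"tile":([208.8, 277.2],[191.9, 215.5],0),"dropper":([267.2,242.3],[280.1,199.3],0),"seat":([353.9,206],[407.2,209],.029),"knob":([375.1,191.2],[436,202.7],.052),"notch":([353.7,203.5],[406.1,189.3],.025),"ball":([319.5,214.7],[348.8,194.3],.025)}
for q,(a,b,z) in P.items():
    print(q,*tri(ray("scene",a),ray("top",b)),"scene",atz("scene",a,z),"top",atz("top",b,z))
E
```

```text
1.75
top slide_board 0.65 5329 [383.0, 203.6] rect@z ((486.6275939941406, -243.45547485351562), (345.8447265625, 112.14075469970703), -84.78716850280762) cloud med [ 0.4836 -0.2568  0.0137] z5-95 [0.0077 0.0315]
top carriage 0.66 1142 [416.1, 208.4] rect@z ((476.70172119140625, -329.8182067871094), (115.90084838867188, 64.91024780273438), -85.36176109313965) cloud med [ 0.4747 -0.3291  0.029 ] z5-95 [0.0234 0.0451]
top jar 0.64 418 [154.4, 205.6] rect@z ((484.4023742675781, 316.1287841796875), (57.92092514038086, 52.64446258544922), 89.20491790771484) cloud med [0.4854 0.3173 0.0482] z5-95 [0.0075 0.0554]
top rubber 0.51 142 [235.1, 226.5] rect@z ((437.2566833496094, 113.77391815185547), (45.52485656738281, 17.778676986694336), 89.23413848876953) cloud med [0.4372 0.1139 0.0105] z5-95 [0.0023 0.015 ]
top dropper 0.75 230 [281.9, 196.6] rect@z ((506.44586181640625, 5.734086990356445), (42.5297966003418, 38.22773361206055), 89.17747497558594) cloud med [0.5057 0.0045 0.0272] z5-95 [0.0182 0.037 ]
top stop_block 0.95 499 [349.0, 202.8] rect@z ((492.2411193847656, -168.88356018066406), (97.23065185546875, 42.77492141723633), 13.029181480407715) cloud med [ 0.4805 -0.1668  0.0652] z5-95 [0.0244 0.0716]
tile [ 0.4617  0.2274 -0.0003] 0.0035676788918115915 scene [0.4582 0.2252 0.    ] top [0.4637 0.2304 0.    ]
dropper [ 0.5062  0.0091 -0.0024] 0.005018732991926976 scene [0.5069 0.0145 0.    ] top [0.5025 0.0051 0.    ]
seat [ 0.4756 -0.3026  0.0283] 0.010960745748702932 scene [ 0.4817 -0.2932  0.029 ] top [ 0.4679 -0.3104  0.029 ]
knob [ 0.4766 -0.3753  0.0576] 0.001183364892083571 scene [ 0.4839 -0.3851  0.052 ] top [ 0.4785 -0.376   0.052 ]
notch [ 0.5159 -0.3173  0.0167] 0.006268828838986229 scene [ 0.5    -0.3101  0.025 ] top [ 0.5186 -0.3111  0.025 ]
ball [ 0.5046 -0.1698  0.0295] 0.003533160832562207 scene [ 0.5082 -0.1775  0.025 ] top [ 0.5079 -0.1677  0.025 ]
```

View pics/topcrop.png

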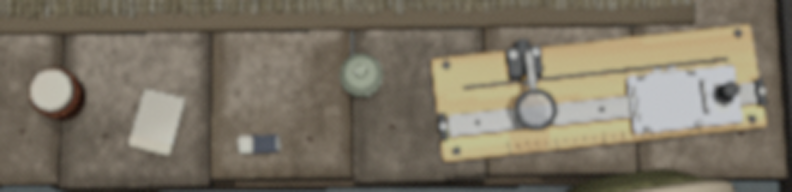

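Top crop: the tile is the pale rectangle at (158,122), with corners (147,90), (186,97), (170,155) and (130,147). The carriage is at (690,100) with its knob at (727,92), and the loupe is at (535,110). I'll fit the known outlines at subpixel accuracy.

```bash
cat > fit.py <<'E'
from h import *
from scipy.optimize import minimize
from scipy.ndimage import map_coordinates
def proj(n,X):
    c,f,T=K(n); p=(np.c_[X,np.ones(len(X))]@np.linalg.inv(T).T)[:,:3]
    return np.c_[c["cx"]-f*p[:,0]/p[:,2], c["cy"]+f*p[:,1]/p[:,2]]
def edgefit(n,img,x0,box,z,off=0.003,sides=(0,1,2,3),ang=None):
    """rectangle box=(xmin,xmax,ymin,ymax) local; x0=(x,y,deg); maximise contrast across the edges"""
    g=img.astype(np.float32); x1,x2,y1,y2=box; t=np.linspace(.08,.92,40)
    S=[(x1+(x2-x1)*t,y1+0*t,0,-1),(x1+(x2-x1)*t,y2+0*t,0,1),(x1+0*t,y1+(y2-y1)*t,-1,0),(x2+0*t,y1+(y2-y1)*t,1,0)]
    def val(p):
        a=np.radians(p[2]); R=np.array([[np.cos(a),-np.sin(a)],[np.sin(a),np.cos(a)]]); tot=0
        for i in sides:
            u,v,nx,ny=S[i]; q=[]
            for s in(-1,1):
                L=np.c_[u+s*off*nx,v+s*off*ny]@R.T+p[:2]; q.append(proj(n,np.c_[L,np.full(len(L),z)]))
            d=[np.array([map_coordinates(g[...,k],[w[:,1],w[:,0]],order=1) for k in range(3)]) for w in q]
            tot+=np.clip(np.sum(d[0]-d[1],0),-90,150).mean()
        return -tot
    best=None
    for dx in(-.004,0,.004):
        for dy in(-.004,0,.004):
            for da in (-3,3):
                r=minimize(lambda p:val(p*[1e-3,1e-3,1]),(np.array(x0)+[dx,dy,da])*[1e3,1e3,1],method="Nelder-Mead",options=dict(initial_simplex=None,xatol=.05,fatol=.05))
                if best is None or r.fun<best.fun: best=r
    return best.x,-best.fun
E
python3 - <<'E'
from fit import *
for n in("top","scene"):
    im=cv2.imread(f"pics/{n}0.png")
    for off in(.003,.005):
        print(n,"tile",edgefit(n,im,(.460,.223,-16),(-.031,.031,-.0225,.0225),.007,off))
im=cv2.imread("pics/top0.png")
for off in(.003,.005):
    print("carr",edgefit("top",im,(.4752,-.314,5),(-.03,.03,-.072,.04),.029,off))
    print("board",edgefit("top",im,(.4667,-.2453,5),(-.035,.075,-.17,.17),.012,off))
E
```

```text
top tile (array([463.3041, 221.3116, -14.4268]), np.float64(577.3794555664062))
top tile (array([463.1299, 219.2924, -11.999 ]), np.float64(597.4501953125))
scene tile (array([459.7905, 222.804 , -11.6041]), np.float64(592.743896484375))
scene tile (array([460.2106, 224.2716, -18.7464]), np.float64(600.0))
carr (array([ 477.7139, -331.0678,    5.4143]), np.float64(315.0500793457031))
board (array([ 467.4605, -246.3712,    5.914 ]), np.float64(467.7992248535156))
carr (array([ 474.7889, -317.3755,    4.5775]), np.float64(407.78369140625))
board (array([ 467.1109, -242.6662,    5.4648]), np.float64(527.3358764648438))
```

step_arm --fingers '[-1, -1, -1, -1, -1, -1, -1, -1, -1, -1]' --pt "0.319 -0.37 0" --pt "0.319 -0.37 0" --pt "0.319 -0.37 0" --pt "0.319 -0.37 0" --pt "0.319 -0.37 0" --pt "0.319 -0.37 0" --pt "0.319 -0.37 0" --pt "0.319 -0.37 0" --pt "0.319 -0.37 0" --pt "0.319 -0.37 0" --twist '[0, 0, 0, 0, 0, 0, 0, 0, 0, 0]'

```text
time_s: 3.35
position: [0.3626, -0.0525, 0.2503]
tool_rot: [[0.934, 0.357, 0.001], [0.357, -0.934, -0.0], [0.001, 0.001, -1.0]]
ft_force: [0.4, -0.0, -0.1]
grip_width: 0.0853
gripper_force: 0.0
```

step_arm --fingers '[-1, -1, -1, -1, -1, -1]' --pt "0.319 -0.37 0" --pt "0.319 -0.37 0" --pt "0.319 -0.37 0" --pt "0.319 -0.37 0" --pt "0.319 -0.37 0" --pt "0.319 -0.37 0" --twist '[0, 0, 0, 0, 0, 0]'

```text
time_s: 4.1
position: [0.462, 0.2235, 0.2501]
tool_rot: [[0.934, 0.358, 0.0], [0.358, -0.934, -0.0], [0.0, 0.0, -1.0]]
ft_force: [1.2, -0.1, 0.6]
grip_width: 0.0853
gripper_force: 0.0
```

step_arm --fingers '[-1, -1, -1, -1, -1, -1, -1, -1, -1, -1]' --pt "0 0 0.1" --pt "0 0 0.1" --pt "0 0 0.1" --pt "0 0 0.1" --pt "0 0 0.1" --pt "0 0 0.1" --pt "0 0 0.1" --pt "0 0 0.1" --pt "0 0 0.1" --pt "0 0 0.1" --twist '[-0.057, -0.057, -0.057, -0.057, -0.057, -0.057, -0.057, -0.057, -0.057, -0.057]'

```text
time_s: 5.35
position: [0.4617, 0.2218, 0.1498]
tool_rot: [[-0.558, 0.83, 0.0], [0.83, 0.558, 0.0], [-0.0, 0.0, -1.0]]
ft_force: [0.5, -0.2, -0.2]
grip_width: 0.0852
gripper_force: 0.0
```

step_arm --fingers '[-1, -1, -1, -1, -1]' --pt "0 0 0.1" --pt "0 0 0.1" --pt "0 0 0.1" --pt "0 0 0" --pt "0 0 0" --twist '[-0.057, -0.057, -0.057, -0.057, 0]'

```text
time_s: 5.98
position: [0.4617, 0.2218, 0.12]
tool_rot: [[-0.964, 0.267, 0.0], [0.267, 0.964, -0.0], [-0.0, 0.0, -1.0]]
ft_force: [-0.2, -0.3, -0.2]
grip_width: 0.0853
gripper_force: 0.0
```

```bash
sed -i 's/-90,150/-90,400/' fit.py; python3 - <<'E'
from fit import *
P={}
for n in("scene","top"):
    im,d=optics.get_image(n); cv2.imwrite(f"pics/{n}1.png",im); np.save(f"{n}1.npy",d)
    for q,z in(("seat",.029),("knob_grip",.052),("ball_axis",.025),("notch",.025)):
        r=models.landmark_of(n,q)
        if r: P[n,q]=r[0]["point"]; print(n,q,np.round(r[0]["point"],1),round(r[0]["confidence"],2),atz(n,r[0]["point"],z))
for q in("seat","knob_grip","ball_axis","notch"):
    if ("scene",q) in P and ("top",q) in P: print(q,tri(ray("scene",P["scene",q]),ray("top",P["top",q])))
for n in("scene","top"):
    im=cv2.imread(f"pics/{n}0.png")
    print(n,"tile",edgefit(n,im,(.462,.222,-15),(-.031,.031,-.0225,.0225),.007,.003))
    im=cv2.imread(f"pics/{n}1.png")
    print("carr",edgefit(n,im,(.4752,-.314,5),(-.03,.03,-.072,.04),.029,.004))
    print("board",edgefit(n,im,(.4667,-.2453,5),(-.035,.075,-.17,.17),.012,.004))
a=cv2.imread("pics/top1.png")[170:240,300:460]; b=cv2.imread("pics/scene1.png")[160:300,180:420]
A=cv2.resize(a,(800,350),interpolation=cv2.INTER_CUBIC);cv2.imwrite("pics/tc1.png",A)
E
```

```text
scene seat [355.8 203.4] 0.56 [ 0.4909 -0.3102  0.029 ]
scene knob_grip [375.6 192.6] 0.61 [ 0.4757 -0.3789  0.052 ]
scene ball_axis [317.7 218. ] 0.41 [ 0.4957 -0.1601  0.025 ]
scene notch [351.5 199.5] 0.92 [ 0.5247 -0.324   0.025 ]
top seat [408.4 209.3] 0.61 [ 0.4671 -0.3133  0.029 ]
top ball_axis [351.1 196.9] 0.85 [ 0.5012 -0.1732  0.025 ]
top notch [406.4 192. ] 0.96 [ 0.5117 -0.3115  0.025 ]
seat (array([ 0.4721, -0.3044,  0.0382]), np.float64(0.009494054658979083))
ball_axis (array([ 0.5049, -0.1719,  0.0167]), np.float64(0.0030174595002448296))
notch (array([ 0.5096, -0.3091,  0.0355]), np.float64(9.886963961670422e-05))
scene tile (array([459.2184, 223.6882, -14.54  ]), np.float64(953.119140625))
carr (array([ 469.1845, -309.8553,    7.0869]), np.float64(591.435302734375))
board (array([ 463.2208, -243.7751,    5.9135]), np.float64(451.4659729003906))
top tile (array([462.7977, 221.5132, -14.9585]), np.float64(704.8878784179688))
carr (array([ 477.3366, -329.8108,    5.8252]), np.float64(421.4332275390625))
board (array([ 467.6758, -246.0544,    5.8515]), np.float64(603.947509765625))
```

View pics/tc1.png

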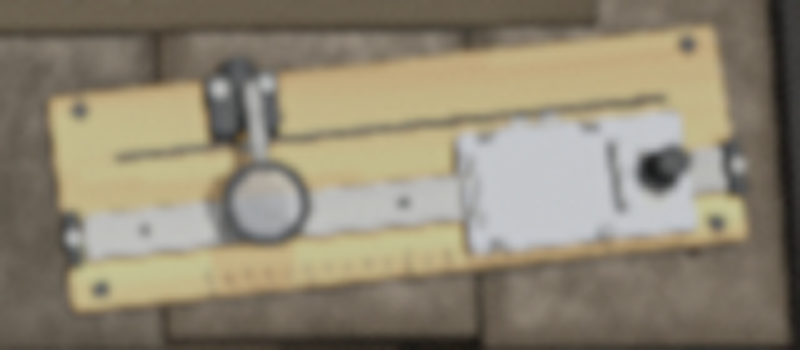

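View pics/scene1.png

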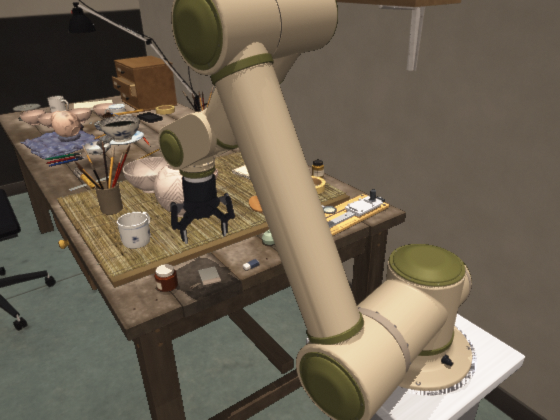

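The top crop shows the whole gauge unobstructed: end lips at (467,190) and (617,175), the knob at (662,168), the loupe at (266,203) and the ball block at (243,100). In the scene view the gripper hangs over the tile with fingertips near (186,237) and (229,230). I'll use the fingertips to find each camera's offset.

```bash
python3 - <<'E'
from h import *
a=cv2.imread("pics/scene1.png")[160:250,155:255]
cv2.imwrite("pics/sc1.png",cv2.resize(a,(660,594),interpolation=cv2.INTER_CUBIC))
from fit import proj
R=np.array([[-.964,.267,0],[.267,.964,0],[0,0,-1]]);p=np.array([.4617,.2218,.12])
L=np.array([[0,y,z] for z in(.006,.019) for y in(-.05,-.0425,.0425,.05)]+[[0,0,-.054]])
q=proj("scene",L@R.T+p); print(((q-[155,160]+.5)*6.6-.5).round(0))
E
```

```text
[[467. 488.]
 [447. 492.]
 [217. 537.]
 [196. 541.]
 [469. 518.]
 [450. 522.]
 [221. 567.]
 [200. 571.]
 [317. 370.]]
```

View pics/sc1.png

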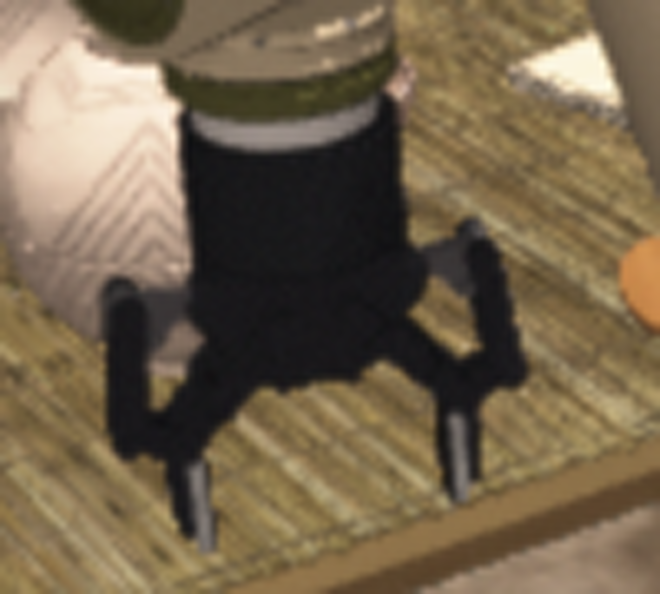

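step_arm --fingers '[-1, -1, -1, -1, -1, -1, -1]' --pt "0.009 0.006 0.2" --pt "0 0 0.25" --pt "0 0 0.25" --pt "0 0 0.15" --pt "0 0 0.1" --pt "0 0 0.065" --pt "0 0 0" --twist '[0, 0, 0, 0, 0, 0, 0]' --force 30

```text
time_s: 7.35
position: [0.461, 0.2226, 0.0185]
tool_rot: [[-0.964, 0.266, -0.0], [0.266, 0.964, -0.0], [0.0, -0.0, -1.0]]
ft_force: [-0.1, 0.4, 0.7]
grip_width: 0.0855
gripper_force: 0.0
```

step_arm --fingers '[0.4, 0.4, 0.4, 0.4, 0.4, 0.4]' --pt "0 0 0" --pt "0 0 0" --pt "0 0 0" --pt "0 0 0" --pt "0 0 0" --pt "0 0 0" --twist '[0, 0, 0, 0, 0, 0]'

```text
time_s: 8.1
position: [0.4611, 0.2227, 0.0191]
tool_rot: [[-0.964, 0.266, 0.001], [0.266, 0.964, 0.0], [-0.001, 0.0, -1.0]]
ft_force: [-1.3, -0.2, 5.6]
grip_width: 0.0441
gripper_force: 30.2
```

step_arm --fingers '[0.4, 0.4, 0.4, 0.4, 0.4, 0.4, 0.4, 0.4, 0.4, 0.4]' --pt "0 0 -0.05" --pt "0 0 -0.2" --pt "0 0 -0.25" --pt "0 0 -0.25" --pt "0 0 -0.2" --pt "0 0 -0.05" --pt "0 0 0" --pt "0 0 0" --pt "0 0 0" --pt "0 0 0" --twist '[0, 0, 0.055, 0.055, 0.055, 0.055, 0.055, 0.055, 0.052, 0]'

```text
time_s: 9.35
position: [0.4608, 0.2226, 0.1187]
tool_rot: [[-0.103, 0.995, 0.0], [0.995, 0.103, -0.0], [-0.0, 0.0, -1.0]]
ft_force: [-0.7, -0.2, -1.2]
grip_width: 0.0437
gripper_force: 30.8
```

```bash
python3 - <<'E'
from fit import *
s=monitor.observe(); p=s["position"]; R=s["tool_rot"]; print(p,R[:,1],s["grip_width"],s["gripper_force"])
n="scene"; im,d=optics.get_image(n); cv2.imwrite("pics/scene2.png",im)
y=np.degrees(np.arctan2(R[1,1],R[0,1]))
z=p[2]-.0121
for off in(.003,.004):print("fit (long axis along tool x)",edgefit(n,im,(p[0]-.002,p[1]+.001,y),(-.0225,.0225,-.031,.031),z,off,sides=(0,1,2)),"yaw",y)
q=proj(n,p[None])[0]; print(q)
x0,y0=int(q[0])-35,int(q[1])-30
a=im[y0:y0+60,x0:x0+70]; cv2.imwrite("pics/sc2.png",cv2.resize(a,(700,600),interpolation=cv2.INTER_CUBIC))
L=np.array([[a,b,.0121] for a in(-.031,.031) for b in(-.0225,.0225)])
print("predicted corners in crop",((proj(n,L@R.T+p)-[x0,y0]+.5)*10-.5).round())
E
```

```text
[0.4608 0.2226 0.1187] [0.9947 0.1032 0.    ] 0.04365160136054271 30.774505734443665
fit (long axis along tool x) (array([478.171 , 237.3283,  -0.3822]), np.float64(208.80682373046875)) yaw 5.920684797374902
fit (long axis along tool x) (array([477.2634, 238.1835,  -4.0845]), np.float64(227.54347229003906)) yaw 5.920684797374902
[204.7149 236.0788]
predicted corners in crop [[526. 338.]
 [422. 269.]
 [308. 433.]
 [206. 358.]]
```

View pics/sc2.png

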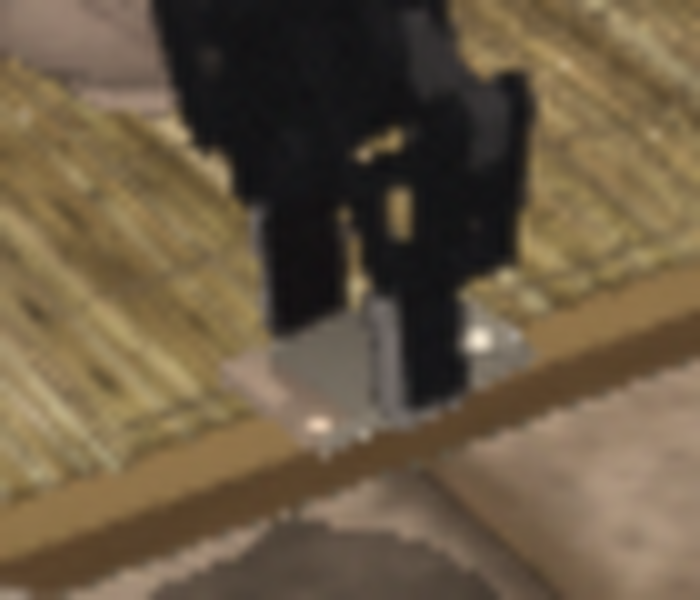

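Tile in the fingers: its corners at (218,370), (537,350) and (322,455) sit about 12 crop px right of the prediction, so the tile is about 3.5 mm along tool −x from the TCP. That agrees with the top camera's tile estimate, so I'll refine the seat from the top picture.

```bash
python3 - <<'E'
from fit import *
P=lambda X,z:atz("top",((X[0]+.5)/5-.5+300,(X[1]+.5)/5-.5+170),z)
c=[P(x,.029) for x in((457,135),(685,113),(470,252),(697,230))]; m=np.mean(c,0); print(np.array(c),m)
e=np.array([-.101,.995,0]); print("seat from plate",m+.016*e)
print("lips",P((467,190),.031),P((617,175),.031),(P((467,190),.031)+P((617,175),.031))/2)
print("knob top",P((660,165),.065), "ring",P((266,203),.0665))
im=cv2.imread("pics/top1.png")
for off in(.003,.005,.007):
  for x0 in((.4745,-.3126,5.8),):
    print(edgefit("top",im,x0,(-.03,.03,-.072,.04),.029,off,sides=(0,1)),edgefit("top",im,x0,(-.03,.03,-.072,.04),.029,off,sides=(0,1,2,3)))
# column profile along the rail axis
for v in(-.02,0,.02):
  t=np.arange(-.09,.06,.003); X=np.array([[.4745,-.3126,.029]])+np.outer(t,e)+v*np.array([.995,.101,0])
  w=proj("top",X); g=map_coordinates(cv2.cvtColor(im,6).astype(float),[w[:,1],w[:,0]],order=1); print(v,list(zip((t*1e3).round().astype(int).tolist(),g.round().astype(int).tolist())))
E
```

```text
[[ 0.4997 -0.2719  0.029 ]
 [ 0.5092 -0.3854  0.029 ]
 [ 0.4408 -0.2756  0.029 ]
 [ 0.4502 -0.3877  0.029 ]] [ 0.475  -0.3301  0.029 ]
seat from plate [ 0.4734 -0.3142  0.029 ]
lips [ 0.4715 -0.2752  0.031 ] [ 0.478  -0.3495  0.031 ] [ 0.4748 -0.3123  0.031 ]
knob top [ 0.4765 -0.3619  0.065 ] ring [ 0.4603 -0.1716  0.0665]
(array([ 448.1488, -337.0241,   18.066 ]), np.float64(186.52716064453125)) (array([ 477.6613, -330.2965,    5.6161]), np.float64(354.72900390625))
(array([ 448.0415, -336.5907,   18.7307]), np.float64(233.4219207763672)) (array([ 474.5559, -328.7617,    9.0078]), np.float64(476.7771301269531))
(array([ 449.1839, -335.6319,   18.2582]), np.float64(233.80311584472656)) (array([ 473.8927, -327.0528,    5.357 ]), np.float64(617.107666015625))
-0.02 [(-90, 181), (-87, 187), (-84, 189), (-81, 187), (-78, 188), (-75, 190), (-72, 194), (-69, 198), (-66, 198), (-63, 199), (-60, 198), (-57, 199), (-54, 198), (-51, 198), (-48, 199), (-45, 198), (-42, 195), (-39, 186), (-36, 183), (-33, 191), (-30, 196), (-27, 197), (-24, 198), (-21, 198), (-18, 198), (-15, 198), (-12, 199), 
[... 696 characters left out ...]
 (27, 197), (30, 187), (33, 174), (36, 175), (39, 167), (42, 177), (45, 190), (48, 191), (51, 191), (54, 190), (57, 190)]
0.02 [(-90, 182), (-87, 182), (-84, 182), (-81, 182), (-78, 182), (-75, 183), (-72, 191), (-69, 198), (-66, 199), (-63, 199), (-60, 199), (-57, 199), (-54, 198), (-51, 198), (-48, 199), (-45, 198), (-42, 195), (-39, 190), (-36, 189), (-33, 194), (-30, 194), (-27, 195), (-24, 196), (-21, 198), (-18, 198), (-15, 198), (-12, 198), (-9, 198), (-6, 199), (-3, 199), (0, 198), (3, 198), (6, 199), (9, 198), (12, 198), (15, 198), (18, 198), (21, 197), (24, 196), (27, 196), (30, 194), (33, 190), (36, 177), (39, 146), (42, 148), (45, 177), (48, 185), (51, 184), (54, 184), (57, 184)]
```

step_arm --fingers '[0.4, 0.4, 0.4, 0.4, 0.4, 0.4, 0.4, 0.4, 0.4, 0.4]' --pt "-0.531 -0.0412 -0.1" --pt "-0.531 -0.0412 -0.1" --pt "-0.531 -0.0412 0" --pt "-0.531 -0.0412 0" --pt "-0.531 -0.0412 0" --pt "-0.531 -0.0412 0" --pt "-0.531 -0.0412 0" --pt "-0.531 -0.0412 0" --pt "-0.531 -0.0412 0" --pt "-0.531 -0.0412 0.1" --twist '[0, 0, 0, 0, 0, 0, 0, 0, 0, 0]'

```text
time_s: 10.65
position: [0.474, -0.3119, 0.1291]
tool_rot: [[-0.105, 0.994, 0.001], [0.994, 0.105, -0.001], [-0.001, 0.001, -1.0]]
ft_force: [0.2, 0.6, -1.2]
grip_width: 0.0439
gripper_force: 30.8
```

step_arm --fingers '[0.4, 0.4, 0.4, 0.4, 0.4, 0.4]' --pt "0 0 0.15" --pt "0 0 0.2" --pt "0 0 0.2" --pt "0 0 0.1" --pt "0 0 0" --pt "0 0 0" --twist '[0, 0, 0, 0, 0, 0]'

```text
time_s: 11.4
position: [0.4742, -0.3098, 0.0642]
tool_rot: [[-0.102, 0.995, 0.001], [0.995, 0.102, -0.001], [-0.001, 0.001, -1.0]]
ft_force: [-0.1, 0.0, -0.5]
grip_width: 0.0437
gripper_force: 30.8
```

```bash
python3 - <<'E'
from fit import *
s=monitor.observe(); p=s["position"]; R=s["tool_rot"]; print(p,R[:,1],s["grip_width"],s["gripper_force"])
n="scene"; im,d=optics.get_image(n); cv2.imwrite("pics/scene3.png",im)
q=proj(n,p[None])[0]; print(q)
x0,y0=int(q[0])-35,int(q[1])-30
a=im[y0:y0+60,x0:x0+70]; cv2.imwrite("pics/sc3.png",cv2.resize(a,(700,600),interpolation=cv2.INTER_CUBIC))
L=np.array([[a,b,.0191-.007] for a in(-.0345,.0275) for b in(-.0225,.0225)])
print("predicted tile corners",((proj(n,L@R.T+p)-[x0,y0]+.5)*10-.5).round())
e=np.array([-.101,.995,0]);f=np.array([.995,.101,0]);S=np.array([.4748,-.3134,.029])
print("plate corners near",[((proj(n,(S+a*f+b*e)[None])[0]-[x0,y0]+.5)*10-.5).round() for a in(-.03,.03) for b in(-.072,.04)])
E
```

```text
[ 0.4742 -0.3098  0.0642] [0.9947 0.1025 0.0008] 0.04368437337873113 30.778936743736267
[360.2809 195.1413]
predicted tile corners [[484. 331.]
 [370. 284.]
 [353. 394.]
 [239. 345.]]
plate corners near [array([580., 365.]), array([348., 479.]), array([429., 304.]), array([197., 413.])]
```

View pics/sc3.png

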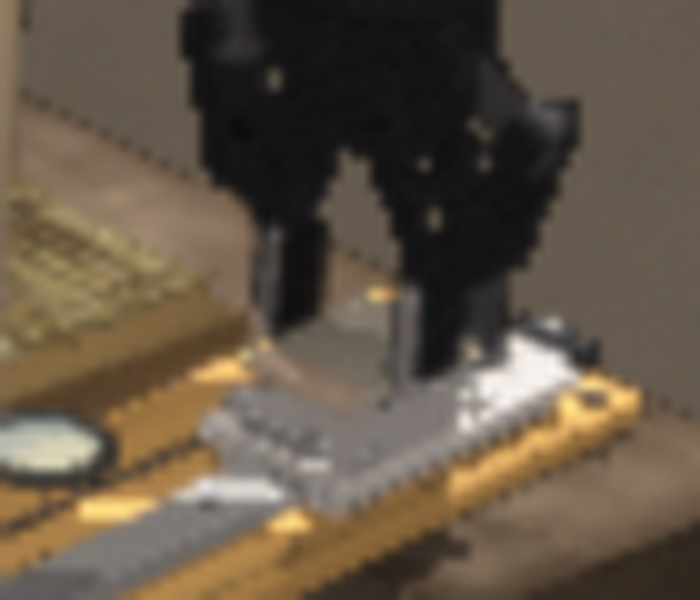

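The carriage plate corners are near (203,425) and (335,490), and the held tile's +y end runs from (255,350) to (360,405). Eyeballing is too coarse here, so I'll overlay the predicted outlines.

```bash
python3 - <<'E'
from fit import *
n="scene"; im=cv2.imread("pics/scene3.png"); d=optics.get_image(n)[1]
s=monitor.observe(); p=s["position"]; R=s["tool_rot"]
x0,y0,k=340,205,16
a=cv2.resize(im[y0:y0+37,x0:x0+50],None,fx=k,fy=k,interpolation=cv2.INTER_CUBIC)
def poly(X,col):
    w=((proj(n,X)+[0,1.1]-[x0,y0]+.5)*k-.5); cv2.polylines(a,[w.round().astype(int)],True,col,1,cv2.LINE_AA)
o=np.array([[-.0345,-.0225],[.0275,-.0225],[.0275,.0225],[-.0345,.0225]])
for z in(.0121,.0191): poly(np.c_[o,np.full(4,z)]@R.T+p,(0,0,255))
e=np.array([-.101,.995,0]);f=np.array([.995,.101,0]);S=np.array([.4748,-.3134,.029])
for z in(0,-.008): poly(np.array([S+u*f+v*e+[0,0,z] for u,v in((-.03,-.072),(-.03,.04),(.03,.04),(.03,-.072))]),(0,255,0))
poly(np.array([S+u*f+v*e for u,v in((-.0245,-.033),(-.0245,.033),(.0245,.033),(.0245,-.033))]),(255,255,0))
cv2.imwrite("pics/ov3.png",a)
E
```

```text
(no output)
```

View pics/ov3.png

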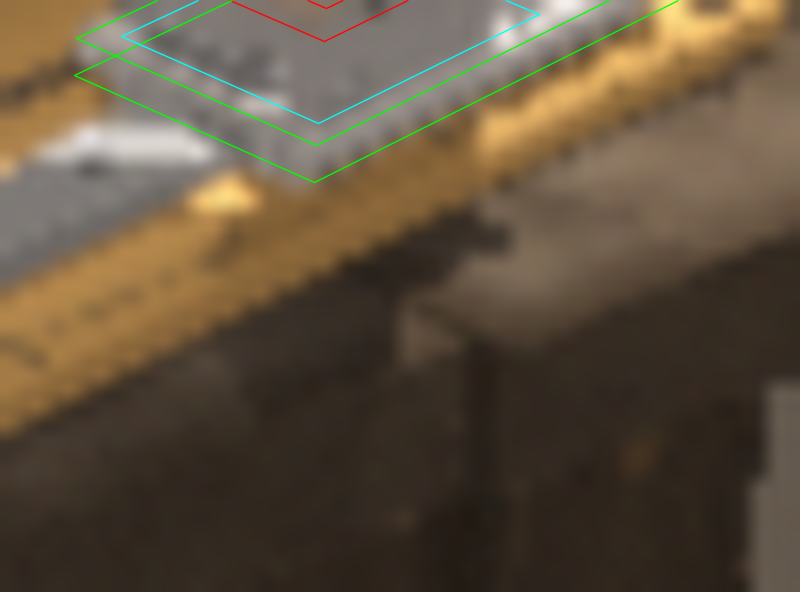

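The overlay (with the scene camera's +1.1 px row bias) fits the plate's near corner at (314,182) and its near edge to about 0.5 px, so the seat estimate holds. I'll check the tile's ends in the fingers numerically.

```bash
python3 - <<'E'
from fit import *
n="scene"
S=[("scene2",np.array([.4608,.2226,.1187]),None),("scene3",None,None)]
s=monitor.observe()
for name,p,_ in S:
    im=cv2.imread(f"pics/{name}.png").astype(float)
    if p is None: p=s["position"]
    R=np.array([[-.103,.995,0],[.995,.103,0],[0,0,-1.]])
    for y in(-.016,-.008,0,.008):
        t=np.arange(-.044,.0441,.002); w=proj(n,np.c_[t,np.full(len(t),y),np.full(len(t),.0121)]@R.T+p)+[0,1.1]
        g=[map_coordinates(im[...,k],[w[:,1],w[:,0]],order=1) for k in(0,2)]
        print(name,y,"B",g[0].round().astype(int).tolist(),"\n    R-B",(g[1]-g[0]).round().astype(int).tolist())
print((t*1e3).round().tolist())
E
```

```text
scene2 -0.016 B [75, 74, 72, 72, 76, 104, 131, 119, 118, 122, 138, 124, 98, 65, 38, 23, 23, 24, 24, 23, 26, 38, 62, 88, 96, 91, 77, 89, 97, 99, 97, 97, 102, 132, 154, 153, 118, 104, 90, 78, 75, 74, 74, 75, 74] 
    R-B [66, 66, 68, 67, 59, 44, 22, 23, 24, 25, 27, 24, 19, 11, 4, 0, -2, -2, -2, -2, -2, 1, 5, 10, 11, 11, 14, 18, 20, 22, 26, 32, 38, 45, 50, 50, 43, 43, 54, 65, 68, 69, 69, 69, 69]
scene2 -0.008 B [97, 83, 70, 69, 81, 101, 113, 134, 162, 179, 130, 84, 42, 30, 25, 24, 25, 25, 28, 42, 74, 96, 96, 86, 85, 93, 95, 96, 97, 96, 94, 94, 94, 98, 101, 102, 101, 96, 87, 78, 75, 74, 75, 74, 74] 
    R-B [55, 56, 56, 52, 43, 35, 28, 28, 30, 32, 24, 15, 5, 1, -2, -2, -2, -2, -1, 2, 7, 11, 11, 12, 14, 18, 19, 20, 20, 22, 27, 32, 36, 37, 38, 38, 40, 47, 57, 66, 69, 69, 69, 69, 70]
scene2 0 B [84, 76, 76, 76, 84, 98, 107, 92, 66, 40, 28, 23, 23, 24, 24, 24, 31, 55, 95, 97, 90, 81, 88, 91, 94, 94, 94, 95, 94, 93, 91, 91, 93, 104, 117, 120, 113, 102, 86, 68, 61, 67, 73, 66, 62] 
    R-B [52, 55, 59, 57, 48, 36, 27, 18, 11, 3, 0, -1, -2, -3, -3, -1, 2, 5, 10, 11, 11, 12, 17, 19, 20, 19, 19, 
[... 1581 characters left out ...]
 27, 21, 17, 14, 12, 12]
scene3 0.008 B [32, 47, 68, 85, 86, 88, 83, 74, 72, 85, 98, 101, 102, 101, 99, 95, 91, 87, 86, 86, 86, 86, 87, 87, 88, 88, 89, 89, 88, 88, 89, 91, 97, 105, 109, 105, 100, 95, 92, 91, 91, 93, 98, 108, 107] 
    R-B [1, 3, 7, 10, 10, 10, 10, 10, 12, 17, 21, 22, 23, 22, 21, 19, 19, 18, 18, 18, 18, 18, 18, 19, 19, 19, 19, 20, 22, 24, 28, 32, 37, 40, 41, 40, 37, 36, 34, 36, 42, 46, 46, 43, 39]
[-44.0, -42.0, -40.0, -38.0, -36.0, -34.0, -32.0, -30.0, -28.0, -26.0, -24.0, -22.0, -20.0, -18.0, -16.0, -14.0, -12.0, -10.0, -8.0, -6.0, -4.0, -2.0, 0.0, 2.0, 4.0, 6.0, 8.0, 10.0, 12.0, 14.0, 16.0, 18.0, 20.0, 22.0, 24.0, 26.0, 28.0, 30.0, 32.0, 34.0, 36.0, 38.0, 40.0, 42.0, 44.0]
```

step_arm --fingers '[0.4, 0.4, 0.4, 0.4, 0.4]' --pt "0.005 0.002 0.04" --pt "0 0 0.04" --pt "0 0 0.04" --pt "0 0 0.02" --pt "0 0 0" --twist '[0, 0, 0, 0, 0]'

```text
time_s: 12.12
position: [0.474, -0.3092, 0.0493]
tool_rot: [[-0.102, 0.995, -0.0], [0.995, 0.102, 0.0], [0.0, -0.0, -1.0]]
ft_force: [0.2, -0.3, -0.5]
grip_width: 0.0438
gripper_force: 30.8
```

step_arm --fingers '[-0.15, -0.4, -0.4, -0.4, -0.4, -0.4, -0.4, -0.4]' --pt "0 0 0" --pt "0 0 0" --pt "0 0 0" --pt "0 0 -0.1" --pt "0 0 -0.3" --pt "0 0 -0.4" --pt "0 0 -0.3" --pt "0 0 0" --twist '[0, 0, 0, 0, 0, 0, 0, 0]'

```text
time_s: 13.12
position: [0.4747, -0.3099, 0.1624]
tool_rot: [[-0.102, 0.995, 0.004], [0.995, 0.102, -0.004], [-0.004, 0.003, -1.0]]
ft_force: [-0.1, 0.4, -0.7]
grip_width: 0.0598
gripper_force: 0.0
```

step_arm --fingers '[-1, -1, -1]' --pt "-0.3 0.001 0" --pt "-0.3 0.002 0" --pt "0 0 0" --twist '[0, 0, 0]'

```text
time_s: 13.5
position: [0.4801, -0.3702, 0.1584]
tool_rot: [[-0.1, 0.995, -0.001], [0.995, 0.1, 0.001], [0.001, -0.001, -1.0]]
ft_force: [-0.6, 0.3, -0.2]
grip_width: 0.0855
gripper_force: 0.0
```

```bash
python3 - <<'E'
from m import *
from fit import proj
im,d=optics.get_image("scene"); cv2.imwrite("pics/scene4.png",im)
r=models.trace("scene","tile")
for k in r[:2]:
    m=k["mask"]; c=cloud("scene",m,d); print(k["confidence"],m.sum(),k["point"],np.median(c,0),"z",np.percentile(c[:,2],[5,25,50,75,95]))
    if k["confidence"]>.5: 
        A=np.c_[c[:,:2]-c[:,:2].mean(0),np.ones(len(c))]; g=(c[:,2]>.03)&(c[:,2]<.045); print("plane",np.linalg.lstsq(A[g],c[g,2],rcond=None)[0],g.sum())
im2,_=optics.get_image("top"); cv2.imwrite("pics/top4.png",im2)
for q in("ball_axis","notch","seat","knob_grip","stop_block"):
    for x in models.landmark_of("top",q)[:1]: print(q,x["point"],x["confidence"],atz("top",x["point"],{"ball_axis":.025,"notch":.025,"seat":.029,"knob_grip":.052,"stop_block":.012}[q]))
A=cv2.resize(im[170:230,310:410],(800,480)[:2] and (500,300),interpolation=cv2.INTER_CUBIC)
B=cv2.resize(im2[175:235,330:450],(600,300),interpolation=cv2.INTER_CUBIC)
C=np.zeros((600,600,3),np.uint8); C[:300,:500]=A; C[300:]=B; cv2.imwrite("pics/c4.png",C)
print(monitor.observe()["position"])
E
```

```text
0.5 138 [362.0, 203.1] [ 0.4697 -0.3112  0.034 ] z [0.0314 0.0329 0.034  0.0351 0.0362]
ball_axis [347.6, 195.0] 0.73 [ 0.5062 -0.1646  0.025 ]
notch [405.8, 192.7] 0.59 [ 0.5099 -0.3099  0.025 ]
seat [408.0, 207.6] 0.58 [ 0.4713 -0.3126  0.029 ]
stop_block [158.1, 206.7] 0.66 [0.4856 0.3145 0.012 ]
[ 0.4806 -0.3684  0.1596]
```

View pics/c4.png

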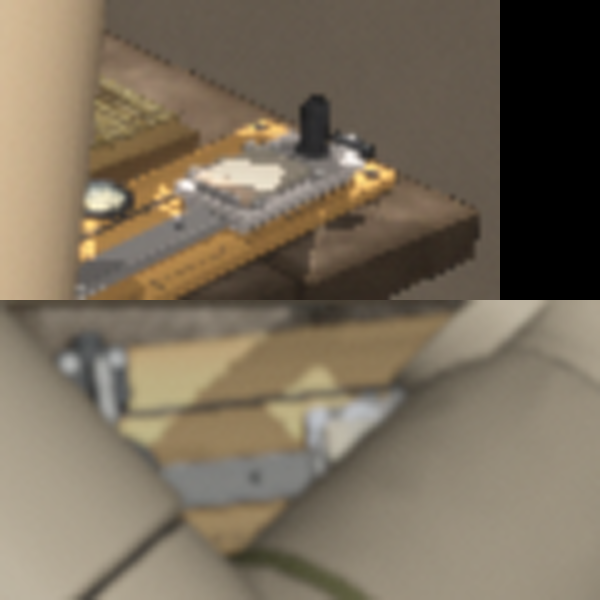

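Scene crop: the tile lies flat within the carriage lips at (240,175), with the knob clear at (315,125). I'll descend on the knob and check tile flatness from depth.

```bash
python3 - <<'E'
from fit import *
_,d=optics.get_image("scene")
e=np.array([-.101,.995,0]);f=np.array([.995,.101,0]);S=np.array([.4748,-.3134,.036])
u,v=np.meshgrid(np.linspace(-.016,.016,9),np.linspace(-.026,.026,11)); u=u.ravel();v=v.ravel()
w=(proj("scene",S+np.outer(u,f)+np.outer(v,e))+[0,1.1]).round().astype(int)
X=np.array([unproj("scene",p,d[p[1],p[0]])for p in w]); A=np.c_[u,v,np.ones(len(u))]
print("slopes mm/mm, z:",np.linalg.lstsq(A,X[:,2],rcond=None)[0],X[:,2].std())
E
```

```text
slopes mm/mm, z: [ 0.0302 -0.0057  0.0344] 0.0012995876049590085
```

step_arm --fingers '[-1, -1, -1, -1, -1, -1, -1]' --pt "0 0 0.15" --pt "0 0 0.25" --pt "0 0 0.25" --pt "0 0 0.2" --pt "0 0 0.15" --pt "0 0 0.07" --pt "0 0 0" --twist '[0, 0, 0, 0, 0, 0, 0]' --force 60

```text
time_s: 14.82
position: [0.4805, -0.3689, 0.0523]
tool_rot: [[-0.102, 0.995, -0.0], [0.995, 0.102, 0.0], [0.0, -0.0, -1.0]]
ft_force: [-0.0, -0.1, -0.6]
grip_width: 0.0855
gripper_force: 0.0
```

step_arm --fingers '[0.2, 0.4, 0.5, 0.6, 0.7, 0.8, 0.8, 0.8]' --pt "0 0 0" --pt "0 0 0" --pt "0 0 0" --pt "0 0 0" --pt "0 0 0" --pt "0 0 0" --pt "0 0 0" --pt "0 0 0" --twist '[0, 0, 0, 0, 0, 0, 0, 0]'

```text
time_s: 15.82
position: [0.4801, -0.3691, 0.0529]
tool_rot: [[-0.102, 0.995, -0.001], [0.995, 0.102, -0.0], [-0.0, -0.001, -1.0]]
ft_force: [-5.0, 0.0, 5.5]
grip_width: 0.0162
gripper_force: 58.6
```

step_arm --fingers '[0.8, 0.8, 0.8, 0.8, 0.8, 0.8, 0.8, 0.8, 0.8, 0.8]' --pt "0 -0.004 -0.006" --pt "0.03 0 0" --pt "0.1 0 0" --pt "0.15 0 0" --pt "0.2 0 0" --pt "0.2 0 0" --pt "0.2 0 0" --pt "0.1 0 0" --pt "0.05 0 0" --pt "0 0 0" --twist '[0, 0, 0, 0, 0, 0, 0, 0, 0, 0]'

```text
time_s: 17.08
position: [0.47, -0.2654, 0.053]
tool_rot: [[-0.102, 0.995, 0.001], [0.995, 0.102, 0.0], [0.0, 0.001, -1.0]]
ft_force: [5.3, 1.2, -4.4]
grip_width: 0.0163
gripper_force: 58.7
```

step_arm --fingers '[0.8, 0.8, 0.8, 0.8]' --pt "0.05 -0.002 0.003" --pt "0.05 -0.002 0" --pt "0.03 0 0" --pt "0 0 0" --twist '[0, 0, 0, 0]'

```text
time_s: 17.58
position: [0.4687, -0.253, 0.053]
tool_rot: [[-0.102, 0.995, 0.002], [0.995, 0.102, -0.0], [-0.001, 0.002, -1.0]]
ft_force: [6.9, 0.9, -4.4]
grip_width: 0.0157
gripper_force: 58.8
```

step_arm --fingers '[0.8, 0.8]' --pt "0.02 0 0" --pt "0.02 0 0" --twist '[0, 0]'

```text
time_s: 17.82
position: [0.4684, -0.2494, 0.053]
tool_rot: [[-0.102, 0.995, 0.002], [0.995, 0.102, -0.001], [-0.001, 0.002, -1.0]]
ft_force: [7.4, -0.7, -4.8]
grip_width: 0.0162
gripper_force: 58.8
```

step_arm --fingers '[0.8, 0.8]' --pt "0.02 0 0" --pt "0 0 0" --twist '[0, 0]'

```text
time_s: 18.08
position: [0.4682, -0.2472, 0.053]
tool_rot: [[-0.102, 0.995, 0.002], [0.995, 0.102, -0.0], [-0.001, 0.002, -1.0]]
ft_force: [6.6, 0.2, -4.0]
grip_width: 0.0162
gripper_force: 58.8
```

step_arm --fingers '[0.8, 0.8]' --pt "0.02 0 0" --pt "0 0 0" --twist '[0, 0]'

```text
time_s: 18.32
position: [0.468, -0.2452, 0.053]
tool_rot: [[-0.102, 0.995, 0.002], [0.995, 0.102, -0.0], [-0.001, 0.002, -1.0]]
ft_force: [8.0, 1.1, -3.7]
grip_width: 0.0159
gripper_force: 58.8
```

step_arm --fingers '[0.8, 0.8]' --pt "0.02 0.005 0" --pt "0 0 0" --twist '[0, 0]'

```text
time_s: 18.58
position: [0.4678, -0.2432, 0.053]
tool_rot: [[-0.102, 0.995, 0.001], [0.995, 0.102, -0.0], [-0.0, 0.001, -1.0]]
ft_force: [5.8, 1.0, -3.7]
grip_width: 0.016
gripper_force: 59.0
```

step_arm --fingers '[0.8, 0.8]' --pt "0.02 0 0" --pt "0 0 0" --twist '[0, 0]'

```text
time_s: 18.82
position: [0.4677, -0.2417, 0.053]
tool_rot: [[-0.102, 0.995, 0.001], [0.995, 0.102, -0.001], [-0.001, 0.001, -1.0]]
ft_force: [5.8, -1.1, -2.9]
grip_width: 0.0164
gripper_force: 58.9
```

step_arm --fingers '[0.8, 0.8]' --pt "0.02 0 0" --pt "0 0 0" --twist '[0, 0]'

```text
time_s: 19.08
position: [0.4676, -0.2406, 0.053]
tool_rot: [[-0.102, 0.995, 0.002], [0.995, 0.102, -0.003], [-0.003, 0.002, -1.0]]
ft_force: [4.5, -4.5, -5.0]
grip_width: 0.0163
gripper_force: 58.7
```

step_arm --fingers '[0.8, 0.8]' --pt "0.02 0 0" --pt "0 0 0" --twist '[0, 0]'

```text
time_s: 19.32
position: [0.4673, -0.2384, 0.053]
tool_rot: [[-0.102, 0.995, 0.002], [0.995, 0.102, -0.002], [-0.002, 0.001, -1.0]]
ft_force: [5.1, -4.1, -5.2]
grip_width: 0.0158
gripper_force: 58.8
```

step_arm --fingers '[0.8, 0.8]' --pt "0.02 0 0" --pt "0 0 0" --twist '[0, 0]'

```text
time_s: 19.58
position: [0.4671, -0.2359, 0.053]
tool_rot: [[-0.102, 0.995, 0.002], [0.995, 0.102, -0.001], [-0.001, 0.001, -1.0]]
ft_force: [5.2, -1.4, -4.0]
grip_width: 0.0161
gripper_force: 58.9
```

step_arm --fingers '[0.8, 0.8]' --pt "0.02 0 0" --pt "0 0 0" --twist '[0, 0]'

```text
time_s: 19.82
position: [0.4668, -0.2333, 0.053]
tool_rot: [[-0.102, 0.995, 0.001], [0.995, 0.102, -0.0], [-0.0, 0.001, -1.0]]
ft_force: [5.8, 1.4, -3.2]
grip_width: 0.0164
gripper_force: 59.0
```

step_arm --fingers '[0.8, 0.8]' --pt "0.02 0 0" --pt "0 0 0" --twist '[0, 0]'

```text
time_s: 20.08
position: [0.4666, -0.2307, 0.053]
tool_rot: [[-0.102, 0.995, 0.001], [0.995, 0.102, 0.001], [0.001, 0.001, -1.0]]
ft_force: [7.3, 5.1, -1.2]
grip_width: 0.016
gripper_force: 59.1
```

step_arm --fingers '[0.8, 0.8]' --pt "0.015 0 0" --pt "0 0 0" --twist '[0, 0]'

```text
time_s: 20.32
position: [0.4664, -0.2289, 0.0529]
tool_rot: [[-0.102, 0.995, 0.001], [0.995, 0.102, 0.002], [0.002, 0.001, -1.0]]
ft_force: [7.2, 5.8, -1.0]
grip_width: 0.016
gripper_force: 59.2
```

step_arm --fingers '[0.8, 0.8]' --pt "0.015 0 0" --pt "0 0 0" --twist '[0, 0]'

```text
time_s: 20.58
position: [0.4662, -0.2274, 0.053]
tool_rot: [[-0.102, 0.995, 0.001], [0.995, 0.102, 0.002], [0.001, 0.001, -1.0]]
ft_force: [6.4, 6.4, -1.5]
grip_width: 0.016
gripper_force: 59.2
```

step_arm --fingers '[0.42, 0.42, 0.42, 0.42, 0.42]' --pt "0 0.004 0" --pt "0 0 0" --pt "0 0 0" --pt "0 0 0" --pt "0 0 0" --twist '[0, 0, 0, 0, 0]'

```text
time_s: 21.2
position: [0.4662, -0.2287, 0.0528]
tool_rot: [[-0.102, 0.995, -0.0], [0.995, 0.102, -0.0], [-0.0, -0.0, -1.0]]
ft_force: [-0.2, -0.2, 0.1]
grip_width: 0.0249
gripper_force: 0.0
```

```bash
python3 - <<'E'
from m import *
s=monitor.observe(); print(s["position"],s["ft_force"],s["grip_width"])
for n in("top","scene"):
    im,d=optics.get_image(n); cv2.imwrite(f"pics/{n}5.png",im)
    for q,z in(("knob_grip",.052),("seat",.029),("notch",.025),("ball_axis",.025)):
        for x in models.landmark_of(n,q)[:1]: print(n,q,np.round(x["point"],1),round(x["confidence"],2),atz(n,x["point"],z))
    r=models.trace(n,"tile")
    for k in r[:1]:
        c=cloud(n,k["mask"],d); print(n,"tile",k["confidence"],k["mask"].sum(),np.median(c,0))
E
```

```text
[ 0.4662 -0.2287  0.0528] [-0.2466 -0.1501  0.1423] 0.024856800380500296
top seat [349.4 198. ] 0.26 [ 0.4977 -0.1684  0.029 ]
top notch [351.4 197.7] 0.6 [ 0.4992 -0.1739  0.025 ]
top ball_axis [348.2 195.5] 0.68 [ 0.5049 -0.1661  0.025 ]
top tile 0.24 144 [ 0.5178 -0.1597  0.0338]
scene knob_grip [343.  203.3] 0.55 [ 0.483  -0.2476  0.052 ]
scene seat [324.7 220.2] 0.86 [ 0.4675 -0.1631  0.029 ]
scene notch [317.3 217.1] 0.67 [ 0.5007 -0.1627  0.025 ]
scene ball_axis [318.8 216.9] 0.51 [ 0.4989 -0.167   0.025 ]
scene tile 0.68 171 [ 0.4553 -0.1709  0.0338]
```

step_arm --fingers '[0.42, 0.42, 0.5, 0.7, 0.8, 0.8, 0.8, 0.8]' --pt "0.017 0 0" --pt "0 0 0" --pt "0 0 0" --pt "0 0 0" --pt "0 0 0" --pt "0 0 0" --pt "0 0 0" --pt "0 0 0" --twist '[0, 0, 0, 0, 0, 0, 0, 0]' --force 40

```text
time_s: 22.8
position: [0.4663, -0.227, 0.053]
tool_rot: [[-0.102, 0.995, 0.001], [0.995, 0.102, -0.0], [-0.0, 0.001, -1.0]]
ft_force: [3.6, 1.6, 2.5]
grip_width: 0.0164
gripper_force: 39.1
```

step_arm --fingers '[0.8, 0.8, 0.8]' --pt "0 0 0" --pt "0 0 0" --pt "0 0 0" --twist '[0, 0, 0]'

```text
time_s: 23.18
position: [0.4663, -0.227, 0.0529]
tool_rot: [[-0.102, 0.995, 0.001], [0.995, 0.102, -0.0], [-0.0, 0.001, -1.0]]
ft_force: [4.4, 1.9, 3.8]
grip_width: 0.0166
gripper_force: 39.2
```

```bash
python3 - <<'E'
from h import *
s=monitor.observe(); print(s["position"],s["ft_force"],s["grip_width"],s["gripper_force"],np.abs(s["qvel"]).max())
print(close_job())
E
```

```text
[ 0.4663 -0.227   0.0529] [4.4235 1.9212 3.7779] 0.01659631822404587 39.19802005402744 0.08245503707119933
the job is handed in; nothing more can be done
None
```

The job is handed in at 23 s: the tile lies flat in its seat and the carriage rests in the notch with the knob still gripped; I judged the notch by the push forces and rough camera readings, without a final picture.

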